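# Drop a socket from the rocker-gate dispenser into the dish

## Task

With the fingers only, push the white dish along its guide rails until it stands fully home against the stop under the chute's mouth, then press down the red pad of the rocker so that the yellow gate lifts and the aluminium socket rolls down into the dish. Let the pad come back up so that the gate is shut again. Pick nothing up, do not touch the socket, and leave everything else on the ledge where it stands.

Things in the scene. Friction and masses are not known exactly. Their poses are not given: they have to be found in the camera images.
- dispenser: Fixed socket dispenser on a dark steel plate 190 x 360 mm, 4 mm thick. Origin on the ledge under the rocker's pivot. In its own axes (z up) the rocker lies along x (red pad at -x, nearer the robot; yellow gate at x = +90 mm) and a blue open chute runs along y over x = +90 mm, falling 12 degrees towards -y, from y = +75 to -85 mm.
- mouth (a point): Middle of the chute's open lower end, on its floor: 57 mm above the ledge, at x = +90, y = -85 mm on the dispenser. The chute's walls there reach 75 mm above the ledge.
- dish_home (a point): Where dish_center is when the dish is fully home against the stop: x = +90, y = -115, z = +21 mm on the dispenser. Two aluminium rails along y, 104 mm apart inside, centred on x = +90, with tops 18 mm above the ledge, guide the dish from y = -222 to a stop bar of the same height at y = -67 mm, under the chute.
- dish_center (a point): Centre, half-way up, of the loose white ceramic dish: round, open, outer diameter 94 mm at the foot and 100 mm at the rim, 34 mm tall, wall 4 mm, about 0.2 kg. It stands on the base plate (4 mm above the ledge) between the rails, 40 to 100 mm from home on the -y side of the dispenser's axes, and slides +y to go home.
- pad (a point): Centre of the top face of the rocker's round red pressing pad, diameter 44 mm, 90 mm from the pivot on the dispenser's -x side, 128 mm above the ledge at rest. It moves down about 30 mm. Free space below it.
- rocker (a joint): Angle of the rocker about its pivot (120 mm above the ledge), rad: 0 at rest (gate shut, pad up), 0.35 at its stop (pad 30 mm down, gate 34 mm up). Sprung: it takes about 4 N on the pad to start and 7 N at the stop, and returns by itself when let go. The socket can pass under the gate from about 0.22 rad.
- gate (a point): Middle of the lower edge of the yellow gate blade (24 mm wide) on the rocker's other end; at rest 3 mm above the chute's floor.
- socket_center (a point): Centre of the loose aluminium socket, a cylinder of diameter 22 mm and length 34 mm, about 50 g, lying across the chute uphill of the gate. It rolls down by itself, in about a second, while the gate is up.
- jug: Bystander: green closed jug, 70 x 110 mm, 172 mm tall; origin under its centre.
- funnel: Bystander: orange plastic funnel standing mouth down, diameter 90 mm, 100 mm tall; origin under its centre.
- wiper_arm: Bystander: grey wiper arm lying flat: arm along x from -170 to +50 mm, blade 300 mm along y at x = +55 mm; 20 mm tall; origin on the ledge.
- screwdriver: Bystander: screwdriver 200 mm long, lying along its x.
- jar: Bystander: amber glass jar, diameter 60 mm, 85 mm tall; origin under its centre.
- can: Bystander: can, diameter 66 mm, 110 mm tall; origin under its centre.
- dish: The same dish; origin at the centre of its underside.
- socket: The same socket; origin at its centre, its x along the cylinder's axis.
There are look-alikes about, which are no part of the job. What is meant by the dish is not blue, and is the larger of those in its own colour.

How it is judged:
By the outcome, as a careful person would: the job done as asked, in the order asked, and still so for the second after the job is handed in, with the robot touching nothing.
It also fails if it takes over 58 s, if anything falls off the work surface, if the arm or the gripper's body presses on something with over 40 N, if the wrist force passes 120 N, or if a joint passes its speed limit or range.

## Robot

A 6-joint arm with a two-finger parallel gripper is mounted at the origin on the work surface. World frame = base frame: x ahead of the robot, y to its left, z up, the work surface at z = 0. Lengths are in mm, angles in rad, forces in N, time in s.
With the tool pointing down it reaches from about 400 to 825 mm from the base axis. Payload 7 kg.
Tool frame: the origin (TCP) lies on the centre line of the jaws, within the pads' length; the fingertips stand 19 mm ahead of it and the grasp point (between the pads) is the TCP; x points along the fingers, z is the direction in which the jaws open and shut, and the axes are right-handed (so a half turn about x gives the same grasp; the last joint's range is limited). The gripper opens to 88 mm and grips with 3 to 60 N. Pads are 19 mm wide; open, the fingers measure 130 mm over their backs; the gripper's body (78 mm by 193 mm) begins 47 mm behind the grasp point.
Start: joints at [1.58, 0.359, 0.012, 0, -1.224, -0.288], TCP at [185.771, 648.91, 209.061] pointing down, gripper open.
Joint ranges: [-3.07, 3.07], [-1.43, 2.12], [-1.02, 1.25], [-3.03, 1.67], [-3.05, -0], [-3.03, 3.03]. Speed limits (rad/s): [2.39, 2.39, 3.01, 3.14, 3.14, 3.14].

## Interface

Orientations are given as a unit quaternion [x, y, z, w].
In Python, from bench import ctrl, get_image, calibration, boxes_of gives the robot as it stands. The module is installed in compiled form; this text tells all that it offers.
- The arm moves only by the tool servo_tool, never from a script. Its argument "commands" is a list of rows, each an object of numbers: "ax", "ay", "az": the turn, a rotation vector about the tool's x, y, z in rad; "dx", "dy", "dz": the shift along the tool's x, y, z in m; "gripper": the opening, from 0 (shut) to 1 (fully open). A call has 1 to 12 rows; each row shifts and turns the commanded pose from where the row before left it, along the tool's axes as they then stand; what a row does not reach is not made up. A row lasts 1/8 s, in which the tool goes at most 62.5 mm and 10.7 degrees, less where a joint would pass 70% of its speed; a pose out of reach is approached as far as the arm can. A call is refused whole if a number of a shift passes 0.0625 or a number of a turn 0.188, either way. A call with a gripper value outside its range is refused whole. The fingers move at their own pace and stop on an object; the grip force is fixed at half the most. Time passes only in rows, so rows that do not move let the fingers close. It gives the time, the measured TCP pose, the force and the opening at its end, in the units of the state.
- ctrl.state(): the state, without advancing time (a new reading comes with each control period).
- get_image(name): name is "scene" or "top" or "wrist"; returns (picture, depth): 480x640x3 uint8, blue, green, red; 480x640 float32, mm along the optical axis (not along the pixel's ray), 0 where there is no reading.
- calibration(name): a dict with "vfov" (degrees; the focal length in pixels is half the picture's height over the tangent of half this angle, whatever the lens; pixels are square), "cx", "cy" (the principal point, pixels), "eye" and "attitude" of the camera in the world; the wrist camera has in their place "T_tool_cam" (4x4, takes a point from camera to tool coordinates, whose origin is the TCP and whose axes are the tool frame's). Camera axes: x right, y down, z forward; pixel columns grow to the right and rows downward; lengths in mm; the calibration is good to about 2 mm. A picture is of the moment at which its call begins: read the wrist's pose just before it. calibration takes no time and is no camera call.
- ctrl.hand_in(): hands the job in, once; it reports no verdict.
Trained networks look in the newest picture that a camera, given by its name, has taken for a name from the list of things; names that differ only in an ending like _2 or _b are one class to them, and where a whole thing is asked for, a point or a joint stands for the part that bears it (a point fixed in the world has none). Each returns a list of dicts, best first, with "confidence" (0 to 1); they miss things now and then, are a little off and sometimes report something else, mostly with a low value. They report only what shows in the picture. A call takes as long as a camera call. They do not tell look-alikes from the thing itself.
- boxes_of(camera, target): "box" ([left, top, width, height] in pixels, round what is visible of it).
The state is a dict: "time": time; "q": joint angles; "qvel": joint speeds; "effort": joint torques, N m; "position": TCP position; "eef_rot": TCP orientation; "wrist_force": force on the tool from outside, world axes, zero at the start; "moment": the same for the moment, N m; "finger_gap": finger opening in mm.
Only numpy, scipy, OpenCV 4.12 (cv2) and the standard library are available. Lean on these libraries where they do the work, as an engineer would, in place of code of your own. Each camera call takes 0.05 s, during which the arm holds its last target.

## Working session

There is one attempt and no reset: what is moved stays moved. The work goes in short steps, Python scripts to look and compute and a tool call to move; the robot and the scene stay as the last step left them, time stands still between calls to the robot, and variables do not carry over. Pictures are saved under pics/ and viewed, and the job is handed in when it is done.

Besides the shell and the picture viewer there is one more tool, called as name(argument=value, ...), one argument or row to a line, values as JSON. servo_tool: Moves the arm, as the interface text tells. Its arguments: {"type":"object","properties":{"commands":{"type":"array"}},"required":["commands"]}

```bash
mkdir -p pics; cat > h.py <<'E'
import numpy as np,cv2
from bench import ctrl,get_image,calibration,boxes_of
from scipy.spatial.transform import Rotation as R
def grab(n):
    im,d=get_image(n); np.savez('last_%s.npz'%n,im=im,d=d); return im,d
E
python3 - <<'E'
from h import *
s=ctrl.state();print(s['time'],s['position'],s['eef_rot'],s['finger_gap'])
for n in('scene','top'):
    im,d=grab(n);cv2.imwrite(f'pics/{n}1.png',im);print(n,calibration(n))
print(calibration('wrist'))
E
```

```text
0.0 [185.6355734  648.4017053  208.10556361] [-0.56419089 -0.425239    0.56508356 -0.42607629] 87.38774032645726
scene {'vfov': 56.1890478378519, 'cx': 317.16439568463767, 'cy': 229.439994426189, 'eye': array([856.2448183 , 732.13616526, 745.63151406]), 'attitude': array([ 0.21258062,  0.88382375, -0.40245487, -0.10814406])}
top {'vfov': 45.71076630557282, 'cx': 317.3985776829864, 'cy': 228.37765953748672, 'eye': array([ 320.38934917,   73.70270726, 1375.18725239]), 'attitude': array([-0.70179162,  0.70968407, -0.04294737,  0.04463813])}
{'vfov': 68.00753972396902, 'cx': 313.5556574077792, 'cy': 242.11457560429184, 'T_tool_cam': array([[-4.91404163e-07, -2.93451122e-01,  9.55974079e-01,
        -1.77041210e+02],
       [ 1.04137442e-03, -9.55973560e-01, -2.93450962e-01,
         8.05584060e+01],
       [ 9.99999458e-01,  9.95382749e-04,  3.06062262e-04,
         1.48535610e-01],
       [ 0.00000000e+00,  0.00000000e+00,  0.00000000e+00,
         1.00000000e+00]])}
```

View pics/scene1.png

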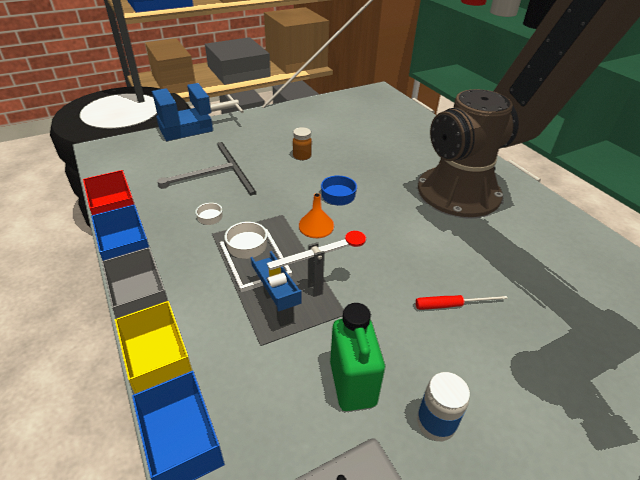

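View pics/top1.png

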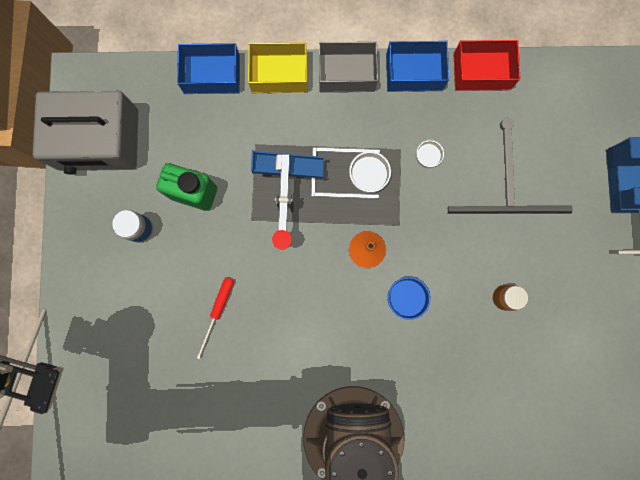

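The scene picture shows the white dish between the rails at (246,240) and a small white look-alike at (209,212). The top view shows the dish at (370,172), the look-alike at (430,153), a blue bowl at (408,297), the pad at (282,239) and the chute at (252–325,163). The dish meant is the larger white one, between the rails. I'll measure it and confirm in a crop.

```bash
cat >> h.py <<'E'
def load(n):
    f=np.load('last_%s.npz'%n); return f['im'],f['d']
def cam(n):
    c=calibration(n); f=240/np.tan(np.radians(c['vfov']/2))
    return f,c['cx'],c['cy'],R.from_quat(c['attitude']).as_matrix(),np.array(c['eye'])
def cloud(n,d):
    f,cx,cy,Rm,e=cam(n); v,u=np.mgrid[0:480,0:640]
    P=np.stack([(u-cx)/f*d,(v-cy)/f*d,d],-1)
    return P@Rm.T+e
def proj(n,P):
    f,cx,cy,Rm,e=cam(n); q=(np.atleast_2d(P)-e)@Rm
    return np.c_[q[:,0]/q[:,2]*f+cx,q[:,1]/q[:,2]*f+cy]
E
python3 - <<'E'
from h import *
im,d=load('top'); W=cloud('top',d)
def rep(u,v,r=1):
    print((u,v),np.round(np.median(W[v-r:v+r+1,u-r:u+r+1].reshape(-1,3),0),1))
for p in [(320,320),(260,215),(390,215),(370,172),(282,239),(288,163),(367,249)]: rep(*p)
hsv=cv2.cvtColor(im,cv2.COLOR_BGR2HSV)
def circ(m,name,z=None):
    p=W[m]; print(name,len(p),p.mean(0).round(1),p.min(0).round(1),p.max(0).round(1))
    (c,r)=cv2.minEnclosingCircle(p[:,:2].astype(np.float32)); print('  circ',np.round(c,1),round(r,1))
red=((hsv[...,0]<8)|(hsv[...,0]>172))&(hsv[...,1]>150)&(W[...,2]>100); red[:100]=0;circ(red,'pad')
wh=(hsv[...,1]<40)&(hsv[...,2]>130)
for nm,(a,b,c,e) in dict(dish=(150,195,347,393),small=(138,170,413,447)).items():
    m=np.zeros(wh.shape,bool);m[a:b,c:e]=1
    zz=W[...,2]; print(nm,'ztop',np.percentile(zz[m],[5,50,90,97,99]).round(1))
    circ(m&(zz>30 if nm=='dish' else zz>12),nm)
# plate
g=hsv[...,2]; pl=(hsv[...,2]<95)&(np.abs(W[...,2]-4)<8); pl[:140]=0;pl[230:]=0;pl[:,:248]=0;pl[:,404:]=0
k=cv2.morphologyEx(pl.astype(np.uint8),cv2.MORPH_OPEN,np.ones((3,3)))
f,cx,cy,Rm,e=cam('top')
ys,xs=np.nonzero(k);ray=np.c_[(xs-cx)/f,(ys-cy)/f,np.ones(len(xs))]@Rm.T
P=e+ray*((4-e[2])/ray[:,2])[:,None]
print('plate',cv2.minAreaRect(P[:,:2].astype(np.float32)))
s=cv2.resize(im[130:260,240:460],None,fx=3.6,fy=3.6,interpolation=cv2.INTER_CUBIC);cv2.imwrite('pics/crop1.png',s)
E
```

```text
(320, 320) [271.4  72.3  -0.7]
(260, 215) [525.8 215.7   3.4]
(390, 215) [ 521.7 -100.8    5.9]
(370, 172) [628.  -54.    9.7]
(282, 239) [453.3 154.1 128.1]
(288, 163) [627.8 140.6 120.9]
(367, 249) [432.5 -36.2  82.4]
pad 299 [449.7 153.1 156.3] [320.4  73.7 118.9] [ 473.2  176.2 1375.2]
  circ [395.  120.7] 88.2
dish ztop [ 1.2  8.9 34.9 39.5 42.5]
dish 266 [617.6 -49.7  77.3] [ 320.4 -100.2   30.1] [ 672.    73.7 1375.2]
  circ [494.6   0.8] 188.9
small ztop [-3.7  2.8 19.1 24.  26.2]
small 168 [ 661.2 -191.8   68.6] [ 320.4 -232.9   12.1] [ 703.2   73.7 1375.2]
  circ [509.3 -72.2] 238.7
plate ((580.5276489257812, 99.97846984863281), (129.49874877929688, 146.32327270507812), 14.911195755004883)
```

View pics/crop1.png

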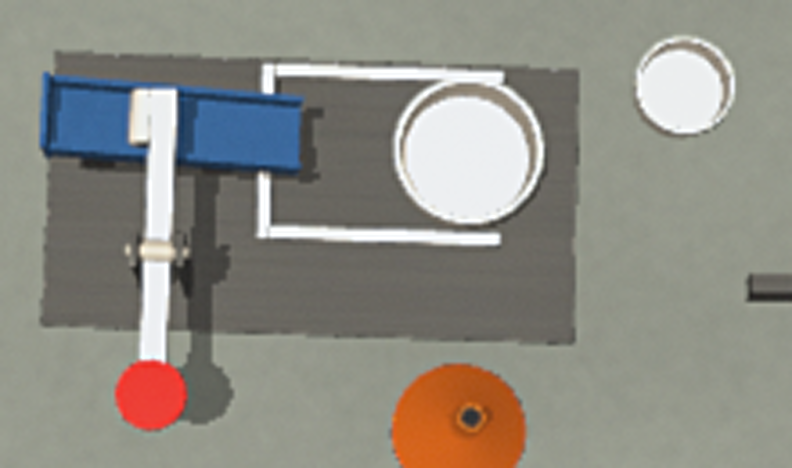

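The crop confirms it: the dish at top (370,172) is about 1.5 times the diameter of the white look-alike at (430,153) and stands between the rails. Next I'll fit the dispenser pose.

```bash
python3 - <<'E'
from h import *
from scipy.optimize import least_squares
im,d=load('top')
c=lambda x,y:(240+(x+.5)/3.6-.5,130+(y+.5)/3.6-.5)
obs=[((142,-67,18),c(273,78)),((38,-67,18),c(270,228)),((142,-222,18),c(503,82)),((38,-222,18),c(500,234)),((-90,0,128),c(151,395)),((90,-85,75),c(301,135))]
M=np.array([o[0] for o in obs],float);Z=np.array([o[1] for o in obs])
def T(p,M): 
    r=R.from_euler('z',p[2]).as_matrix(); return M@r.T+[p[0],p[1],0]
s=least_squares(lambda p:(proj('top',T(p,M))-Z).ravel(),[540,150,0],loss='soft_l1',x_scale=[1,1,.01])
p=s.x;print(p);print((proj('top',T(p,M))-Z).round(1))
f,cx,cy,Rm,e=cam('top')
def at(u,v,z):
    ray=Rm@[(u-cx)/f,(v-cy)/f,1]; return e+ray*(z-e[2])/ray[2]
# dish rim: outer circle fit of the crop
dc=at(*c(469,151.5),38);print('dish rim r px',75/3.6,'mm',75/3.6/f*(e[2]-38), 'centre',dc.round(1))
r=R.from_euler('z',p[2]).as_matrix()
print('dish in disp',(r.T@(dc-[p[0],p[1],0])).round(1))
for n,q in dict(mouth=(90,-85,57),home=(90,-115,21),pad=(-90,0,128)).items(): print(n,T(p,np.array([q],float)).round(1))
for n,u in dict(plate_c=[c(57,52),c(578,70),c(575,345),c(42,325)]).items():
    for x in u: print(n,(r.T@(at(*x,4)-[p[0],p[1],0])).round(1))
np.save('disp.npy',p)
# check in scene
ims,ds=load('scene'); 
for q in [(142,-67,18),(38,-67,18),(142,-222,18),(38,-222,18),(-90,0,128),(90,-85,57)]:
    u=proj('scene',T(p,np.array([q],float)))[0]; cv2.circle(ims,tuple(int(round(a*1)) for a in u),1,(255,0,255),-1)
cv2.imwrite('pics/scenefit.png',cv2.resize(ims[190:350,190:390],None,fx=3.6,fy=3.6,interpolation=cv2.INTER_CUBIC))
E
```

```text
[ 5.41123087e+02  1.50604399e+02 -4.20302302e-02]
[[ 0.4 -0.4]
 [-0.1 -0.1]
 [-0.1  0.4]
 [ 0.   0.1]
 [ 0.3  0.5]
 [-0.5 -0.5]]
dish rim r px 20.833333333333332 mm 48.925636217066724 centre [622.3 -51.3  38. ]
dish in disp [  89.6 -198.3   38. ]
mouth [[627.5  61.9  57. ]]
home [[626.2  31.9  21. ]]
pad [[451.2 154.4 128. ]]
plate_c [158.6  83.    4. ]
plate_c [ 156.7 -274.8    4. ]
plate_c [ -33.5 -275.2    4. ]
plate_c [-30.9  84.7   4. ]
```

View pics/scenefit.png

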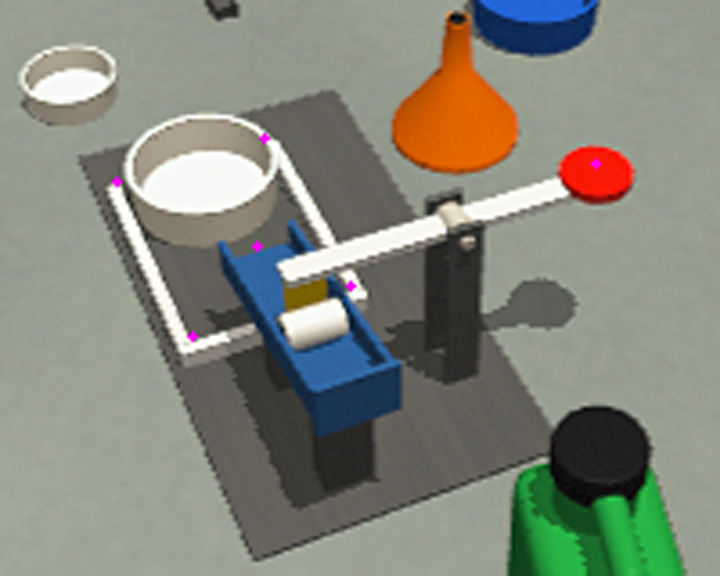

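The fit is within about 0.5 px in the top view and also lies on the features in the scene view: rail ends at (117,183), (265,139), stop corners at (193,337), (351,286), and pad at (596,163) in the crop. The plate measures 190 x 359 mm, as it should. The dish is 83 mm from home, inside the stated 40–100 mm. Next, the tool axes and the moves.

```bash
cat >> h.py <<'E'
p=np.load('disp.npy') 
def DT(q): return R.from_euler('z',p[2]).as_matrix()@np.array(q,float)+[p[0],p[1],0]
def inD(w): return R.from_euler('z',p[2]).as_matrix().T@(np.array(w)-[p[0],p[1],0])
def tool():
    s=ctrl.state(); return s,np.array(s['position']),R.from_quat(s['eef_rot'])
def show(goalD=None):
    s,t,r=tool()
    print('t',round(s['time'],2),'tcp',t.round(1),'D',inD(t).round(1),'F',np.round(s['wrist_force'],1),'gap',round(s['finger_gap'],1))
    D=R.from_euler('z',p[2]).as_matrix()
    print('axes in D (cols x,y,z)\n',(D.T@r.as_matrix()).round(3))
    if goalD is not None: print('shift in tool mm',(r.inv().apply(DT(goalD)-t)).round(1))
E
python3 - <<'E'
from h import *
show((90,-275,240)); s=ctrl.state(); print(s['q'])
E
```

```text
t 0.1 tcp [185.6 648.5 208.2] D [-376.1  482.5  208.2] F [0.9 0.8 0.4] gap 87.7
axes in D (cols x,y,z)
 [[-0.     0.972 -0.235]
 [-0.002 -0.235 -0.972]
 [-1.     0.     0.002]]
shift in tool mm [-30.7 630.8 627. ]
[ 1.58012257e+00  3.59332806e-01  1.11218017e-02 -2.97847283e-04
 -1.22410080e+00 -2.88071209e-01]
```

servo_tool(
  commands=[
    {"dx": -0.008, "dy": 0.058, "dz": 0.007, "ax": 0.083, "gripper": 0.34},
    {"dx": -0.008, "dy": 0.058, "dz": 0.007, "ax": 0.083, "gripper": 0.34},
    {"dx": -0.008, "dy": 0.058, "dz": 0.007, "ax": 0.083, "gripper": 0.34},
    {"dx": -0.006, "dy": 0.058, "dz": 0.007, "ax": 0.083, "gripper": 0.34},
    {"dy": 0.058, "dz": 0.007, "ax": 0.083, "gripper": 0.34},
    {"dy": 0.058, "dz": 0.007, "ax": 0.083, "gripper": 0.34},
    {"dy": 0.058, "dz": 0.007, "ax": 0.083, "gripper": 0.34},
    {"dy": 0.058, "dz": 0.007, "ax": 0.083, "gripper": 0.34},
    {"dy": 0.058, "dz": 0.007, "ax": 0.083, "gripper": 0.34},
    {"dy": 0.058, "dz": 0.007, "ax": 0.083, "gripper": 0.34},
    {"dy": 0.058, "dz": 0.007, "ax": 0.083, "gripper": 0.34},
    {"dy": 0.058, "dz": 0.007, "ax": 0.083, "gripper": 0.34},
  ],
)

```text
invalid input at $.commands[0]: expected keys ax, ay, az, dx, dy, dz, gripper
```

```bash
python3 -c "
from h import *
show((90,-285,240))"
```

```text
t 0.1 tcp [185.6 648.5 208.2] D [-376.1  482.5  208.2] F [0.9 0.8 0.4] gap 87.7
axes in D (cols x,y,z)
 [[-0.     0.972 -0.235]
 [-0.002 -0.235 -0.972]
 [-1.     0.     0.002]]
shift in tool mm [-30.7 633.1 636.8]
```

servo_tool(
  commands=[
    {"dx": -0.008, "dy": 0.058, "dz": 0.007, "ax": 0.083, "ay": 0, "az": 0, "gripper": 0.34},
    {"dx": -0.008, "dy": 0.058, "dz": 0.007, "ax": 0.083, "ay": 0, "az": 0, "gripper": 0.34},
    {"dx": -0.008, "dy": 0.058, "dz": 0.007, "ax": 0.083, "ay": 0, "az": 0, "gripper": 0.34},
    {"dx": -0.006, "dy": 0.058, "dz": 0.007, "ax": 0.083, "ay": 0, "az": 0, "gripper": 0.34},
    {"dx": 0, "dy": 0.058, "dz": 0.007, "ax": 0.083, "ay": 0, "az": 0, "gripper": 0.34},
    {"dx": 0, "dy": 0.058, "dz": 0.007, "ax": 0.083, "ay": 0, "az": 0, "gripper": 0.34},
    {"dx": 0, "dy": 0.058, "dz": 0.007, "ax": 0.083, "ay": 0, "az": 0, "gripper": 0.34},
    {"dx": 0, "dy": 0.058, "dz": 0.007, "ax": 0.083, "ay": 0, "az": 0, "gripper": 0.34},
    {"dx": 0, "dy": 0.058, "dz": 0.007, "ax": 0.083, "ay": 0, "az": 0, "gripper": 0.34},
    {"dx": 0, "dy": 0.058, "dz": 0.007, "ax": 0.083, "ay": 0, "az": 0, "gripper": 0.34},
    {"dx": 0, "dy": 0.058, "dz": 0.007, "ax": 0.083, "ay": 0, "az": 0, "gripper": 0.34},
    {"dx": 0, "dy": 0.058, "dz": 0.007, "ax": 0.083, "ay": 0, "az": 0, "gripper": 0.34},
  ],
)

```text
time: 1.6
position: [627.3, 139.3, 238.5]
eef_rot: [-0.699, -0.103, 0.7, -0.103]
wrist_force: [0.8, 0.3, -0.1]
finger_gap: 29.9
```

```bash
python3 -c "
from h import *
show((90,-285,240));print(ctrl.state()['q'])"
```

```text
t 1.6 tcp [627.3 139.3 238.5] D [ 86.5  -7.6 238.5] F [ 0.8  0.3 -0.1] gap 29.9
axes in D (cols x,y,z)
 [[-0.001  0.329 -0.944]
 [-0.    -0.944 -0.329]
 [-1.     0.     0.001]]
shift in tool mm [ -1.4 263.   88. ]
[ 5.21635739e-01  2.90022789e-01 -1.95266250e-02 -9.29221541e-05
 -1.26209229e+00 -2.28307559e-01]
```

servo_tool(
  commands=[
    {"dx": 0, "dy": 0, "dz": 0, "ax": 0.168, "ay": 0, "az": 0, "gripper": 0.34},
    {"dx": 0, "dy": 0, "dz": 0, "ax": 0.167, "ay": 0, "az": 0, "gripper": 0.34},
    {"dx": 0, "dy": 0.058, "dz": -0.003, "ax": 0, "ay": 0, "az": 0, "gripper": 0.34},
    {"dx": 0, "dy": 0.058, "dz": 0, "ax": 0, "ay": 0, "az": 0, "gripper": 0.34},
    {"dx": 0, "dy": 0.058, "dz": 0, "ax": 0, "ay": 0, "az": 0, "gripper": 0.34},
    {"dx": 0, "dy": 0.058, "dz": 0, "ax": 0, "ay": 0, "az": 0, "gripper": 0.34},
    {"dx": 0, "dy": 0.047, "dz": 0, "ax": 0, "ay": 0, "az": 0, "gripper": 0.34},
    {"dx": 0, "dy": 0, "dz": 0, "ax": 0, "ay": 0, "az": -0.15, "gripper": 0.34},
    {"dx": 0, "dy": 0, "dz": 0, "ax": 0, "ay": 0, "az": 0, "gripper": 0.34},
  ],
)

```text
time: 2.72
position: [619.0, -140.2, 238.7]
eef_rot: [0.706, 0.038, -0.704, -0.069]
wrist_force: [-0.7, -0.7, 0.7]
finger_gap: 29.7
```

```bash
python3 -c "
from h import *
show((90,-285,60))
im,d=grab('top');cv2.imwrite('pics/top2.png',im[100:340,200:520].repeat(2,0).repeat(2,1))"
```

```text
t 2.73 tcp [ 619.  -140.2  238.7] D [  90.  -287.3  238.7] F [-0.7 -0.7  0.7] gap 29.7
axes in D (cols x,y,z)
 [[ 0.    -0.002 -1.   ]
 [ 0.151 -0.988  0.002]
 [-0.988 -0.151  0.   ]]
shift in tool mm [177.   24.8   0. ]
```

View pics/top2.png

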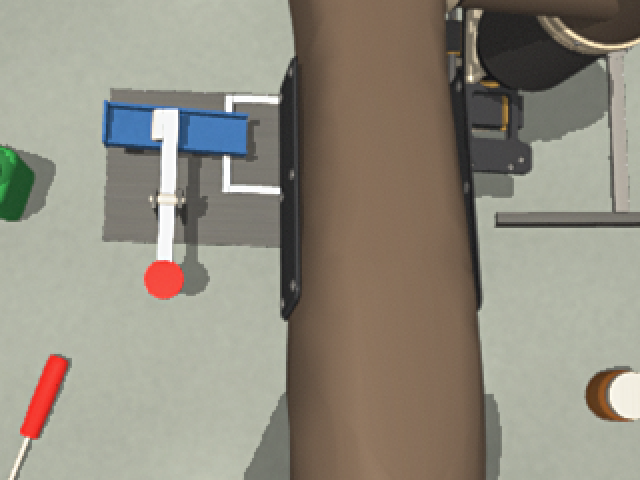

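The top view shows the arm over the dish with the dispenser untouched, pad at (164,279) in the crop. Next I lower the fingers behind the dish.

servo_tool(
  commands=[
    {"dx": 0.045, "dy": 0.0065, "dz": 0, "ax": 0, "ay": 0, "az": 0, "gripper": 0.34},
    {"dx": 0.045, "dy": 0.0065, "dz": 0, "ax": 0, "ay": 0, "az": 0, "gripper": 0.34},
    {"dx": 0.045, "dy": 0.0065, "dz": 0, "ax": 0, "ay": 0, "az": 0, "gripper": 0.34},
    {"dx": 0.04, "dy": 0.006, "dz": 0, "ax": 0, "ay": 0, "az": 0, "gripper": 0.34},
    {"dx": 0, "dy": 0, "dz": 0, "ax": 0, "ay": 0, "az": 0, "gripper": 0.34},
  ],
)

```text
time: 3.4
position: [616.5, -135.4, 58.9]
eef_rot: [-0.703, -0.039, 0.707, 0.066]
wrist_force: [-0.1, -0.5, 0.6]
finger_gap: 29.9
```

```bash
python3 -c "
from h import *
show((90,-282,29))
im,d=grab('scene');cv2.imwrite('pics/scene2.png',cv2.resize(im[80:380,120:520],None,fx=2,fy=2))"
```

```text
t 3.4 tcp [ 616.5 -135.4   58.9] D [  87.3 -282.6   58.9] F [-0.1 -0.5  0.6] gap 29.9
axes in D (cols x,y,z)
 [[-0.008  0.003 -1.   ]
 [ 0.149 -0.989 -0.005]
 [-0.989 -0.149  0.007]]
shift in tool mm [29.6  3.8 -2.9]
```

View pics/scene2.png

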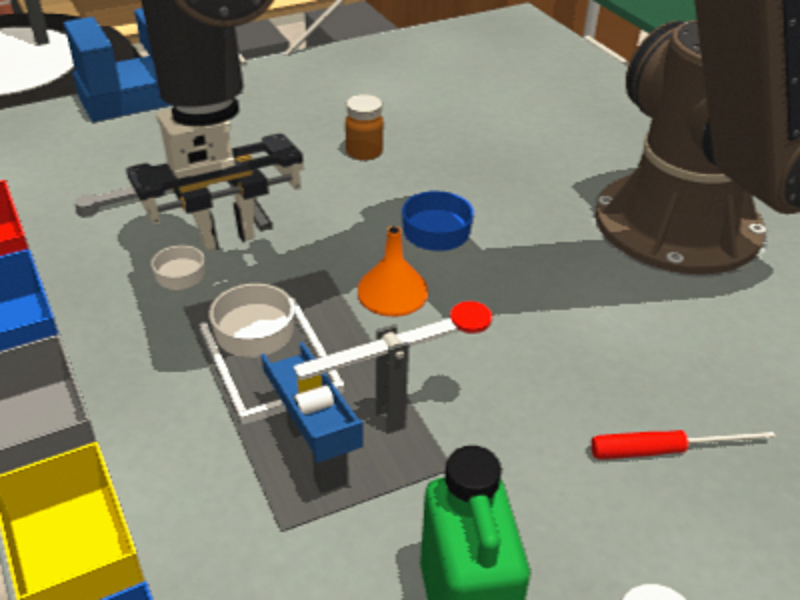

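The fingers (225,230) hang clear behind the dish (252,320) and the small white dish (178,265) is clear of them. Lower, then push.

servo_tool(
  commands=[
    {"dx": 0.02, "dy": 0.003, "dz": -0.003, "ax": 0, "ay": 0, "az": 0, "gripper": 0.34},
    {"dx": 0.01, "dy": 0.001, "dz": 0, "ax": 0, "ay": 0, "az": 0, "gripper": 0.34},
    {"dx": 0, "dy": 0, "dz": 0, "ax": 0, "ay": 0, "az": 0, "gripper": 0.34},
    {"dx": 0.0015, "dy": -0.01, "dz": 0, "ax": 0, "ay": 0, "az": 0, "gripper": 0.34},
    {"dx": 0.0015, "dy": -0.01, "dz": 0, "ax": 0, "ay": 0, "az": 0, "gripper": 0.34},
    {"dx": 0.0008, "dy": -0.005, "dz": 0, "ax": 0, "ay": 0, "az": 0, "gripper": 0.34},
    {"dx": 0.0008, "dy": -0.005, "dz": 0, "ax": 0, "ay": 0, "az": 0, "gripper": 0.34},
    {"dx": 0.0015, "dy": -0.01, "dz": 0, "ax": 0, "ay": 0, "az": 0, "gripper": 0.34},
    {"dx": 0.0015, "dy": -0.01, "dz": 0, "ax": 0, "ay": 0, "az": 0, "gripper": 0.34},
  ],
)

```text
time: 4.58
position: [624.1, -85.2, 31.9]
eef_rot: [0.706, 0.039, -0.704, -0.067]
wrist_force: [0.2, 0.9, -0.2]
finger_gap: 29.8
```

```bash
python3 -c "
from h import *
show((90,-180,29))
im,d=grab('scene');cv2.imwrite('pics/scene3.png',cv2.resize(im[160:310,180:380],None,fx=3.5,fy=3.5))"
```

```text
t 4.58 tcp [624.1 -85.2  31.9] D [  92.8 -232.1   31.9] F [ 0.2  0.9 -0.2] gap 29.8
axes in D (cols x,y,z)
 [[-0.001  0.003 -1.   ]
 [ 0.149 -0.989 -0.003]
 [-0.989 -0.149  0.   ]]
shift in tool mm [ 10.6 -51.1   2.6]
```

View pics/scene3.png

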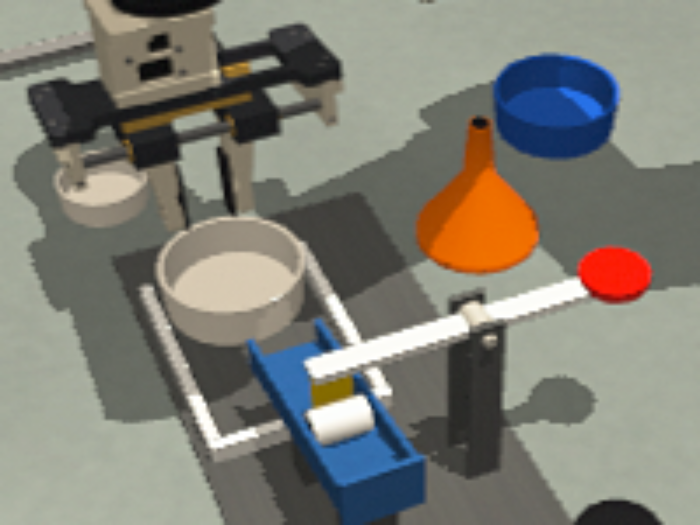

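The dish (232,278 in the crop) is moving with the fingers behind it and the force is low. Keep pushing.

servo_tool(
  commands=[
    {"dx": 0.0018, "dy": -0.01, "dz": 0.001, "ax": 0, "ay": 0, "az": 0, "gripper": 0.34},
    {"dx": 0.0018, "dy": -0.01, "dz": 0.001, "ax": 0, "ay": 0, "az": 0, "gripper": 0.34},
    {"dx": 0.0018, "dy": -0.01, "dz": 0, "ax": 0, "ay": 0, "az": 0, "gripper": 0.34},
    {"dx": 0.0018, "dy": -0.01, "dz": 0, "ax": 0, "ay": 0, "az": 0, "gripper": 0.34},
    {"dx": 0.0008, "dy": -0.005, "dz": 0, "ax": 0, "ay": 0, "az": 0, "gripper": 0.34},
    {"dx": 0.0004, "dy": -0.003, "dz": 0, "ax": 0, "ay": 0, "az": 0, "gripper": 0.34},
    {"dx": 0, "dy": 0, "dz": 0, "ax": 0, "ay": 0, "az": 0, "gripper": 0.34},
  ],
)

```text
time: 5.5
position: [624.0, -37.0, 30.8]
eef_rot: [0.706, 0.039, -0.704, -0.067]
wrist_force: [-0.6, 0.1, -0.1]
finger_gap: 30.0
```

```bash
python3 -c "
from h import *
show((90,-172.5,30))
im,d=grab('scene');cv2.imwrite('pics/scene4.png',cv2.resize(im[160:310,180:380],None,fx=3.5,fy=3.5))"
```

```text
t 5.5 tcp [624.  -37.   30.8] D [  90.7 -183.9   30.8] F [-0.6  0.1 -0.1] gap 30.0
axes in D (cols x,y,z)
 [[-0.     0.003 -1.   ]
 [ 0.149 -0.989 -0.003]
 [-0.989 -0.149 -0.   ]]
shift in tool mm [  2.5 -11.2   0.7]
```

View pics/scene4.png

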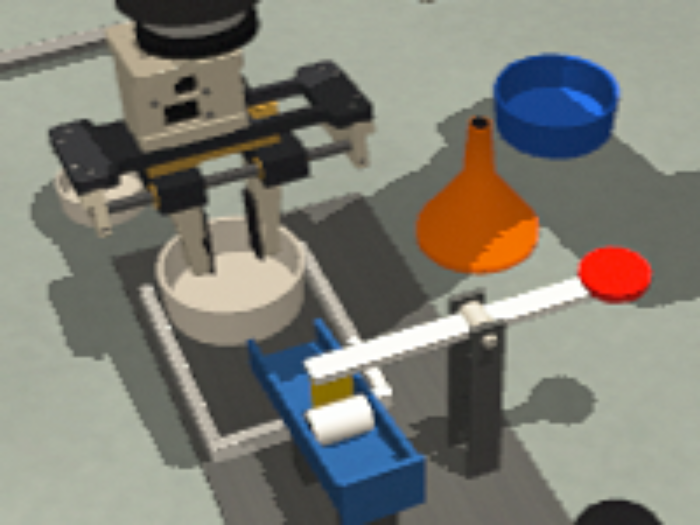

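The dish (232,278) has not moved. The fingers appear over or inside it at (210,270) and (255,255) with no force, so something disagrees. I'll check it by projecting the reported tip into the picture.

```bash
python3 - <<'E'
from h import *
s,t,r=tool(); im,d=load('scene'); W=cloud('scene',d)
for zz in(-15,15):
  for x,y in((19,-9.5),(19,9.5),(0,-9.5)):
    for sg in (1,):
      P=t+r.apply([x,y,np.sign(zz)*(abs(zz))]); u=proj('scene',P)[0]; print((x,y,zz),P.round(1),inD(P).round(1),u.round(1),'crop',((u-[180,160])*3.5).round(0))
def rep(cx,cy):
    u,v=int(180+cx/3.5),int(160+cy/3.5); print((cx,cy),'W',W[v,u].round(1),'D',inD(W[v,u]).round(1))
for q in[(203,265),(190,240),(265,250),(255,235),(230,300),(232,222),(160,260),(232,330),(300,265)]: rep(*q)
E
```

```text
(19, -9.5, -15) [639.5 -25.5  13.4] [ 105.7 -171.9   13.4] [243.7 249.9] crop [223. 315.]
(19, 9.5, -15) [638.7 -44.3  10.6] [ 105.7 -190.6   10.6] [241.3 245.8] crop [215. 300.]
(0, -9.5, -15) [639.4 -28.4  32.2] [ 105.7 -174.7   32.2] [242.6 243.3] crop [219. 291.]
(19, -9.5, 15) [609.5 -24.4  13.4] [  75.7 -172.    13.4] [255.8 246.3] crop [265. 302.]
(19, 9.5, 15) [608.8 -43.1  10.6] [  75.7 -190.7   10.6] [253.3 242.4] crop [256. 288.]
(0, -9.5, 15) [609.4 -27.2  32.2] [  75.7 -174.8   32.2] [254.9 239.7] crop [262. 279.]
(203, 265) W [647.4 -30.   59.9] D [ 113.8 -176.    59.9]
(190, 240) W [653.3 -34.8  79.5] D [ 119.9 -180.5   79.5]
(265, 250) W [605.7 -31.4  54.9] D [  72.1 -179.1   54.9]
(255, 235) W [609.6 -38.7  63.1] D [  76.4 -186.2   63.1]
(230, 300) W [628.6 -47.5   6.4] D [  95.8 -194.3    6.4]
(232, 222) W [607.4 -89.8  36. ] D [  76.4 -237.4   36. ]
(160, 260) W [ 657.5 -111.8    2.2] D [ 127.3 -257.3    2.2]
(232, 330) W [641.7  -3.   20.4] D [ 107.  -149.2   20.4]
(300, 265) W [579.9 -36.6  28.2] D [  46.6 -185.4   28.2]
```

```bash
python3 - <<'E'
from h import *
s,t,r=tool(); im,d=grab('wrist')
c=calibration('wrist');f=240/np.tan(np.radians(c['vfov']/2));T=c['T_tool_cam']
v,u=np.mgrid[0:480,0:640];P=np.stack([(u-c['cx'])/f*d,(v-c['cy'])/f*d,d],-1)
Pt=P@T[:3,:3].T+T[:3,3]; Pw=r.apply(Pt.reshape(-1,3)).reshape(480,640,3)+t
np.savez('wc.npz',Pw=Pw,Pt=Pt)
cv2.imwrite('pics/wrist1.png',im)
for vv in range(20,480,60): print(vv,[f"{Pw[vv,uu,2]:.0f}" for uu in range(20,640,60)])
ims,ds=load('scene');W=cloud('scene',ds)
sub=np.zeros((480,640),bool); sub[205:250,225:265]=1
D=(W-[p[0],p[1],0])@R.from_euler('z',p[2]).as_matrix()
m=sub&(np.abs(D[...,1]+182)<16)&(D[...,2]>42)&(D[...,2]<110)
ys,xs=np.nonzero(m)
for lo,hi in((60,92),(93,130)):
    k=(D[m][:,0]>lo)&(D[m][:,0]<hi); q=D[m][k]; print(lo,len(q),q[np.argsort(q[:,2])[:6]].round(1).tolist())
E
```

```text
20 ['3', '2', '2', '0', '1', '1', '1', '2', '1', '1', '2']
80 ['1', '2', '2', '1', '2', '1', '1', '2', '1', '1', '2']
140 ['1', '1', '194', '5', '5', '7', '5', '4', '5', '1', '2']
200 ['2', '1', '1', '5', '38', '13', '38', '6', '6', '1', '15']
260 ['2', '2', '2', '2', '10', '11', '10', '6', '6', '12', '32']
320 ['116', '1', '128', '128', '84', '18', '84', '128', '128', '1', '118']
380 ['122', '1', '134', '134', '102', '5', '121', '135', '133', '1', '125']
440 ['151', '151', '150', '150', '150', '150', '151', '150', '150', '151', '151']
60 180 [[75.2, -179.3, 46.5], [75.5, -191.9, 49.0], [76.9, -187.7, 49.7], [63.2, -177.6, 49.8], [75.0, -178.9, 49.9], [69.7, -180.2, 50.1]]
93 163 [[107.3, -176.4, 51.0], [109.5, -177.1, 51.2], [111.8, -177.1, 52.1], [117.4, -174.0, 53.6], [107.0, -176.8, 53.7], [115.5, -172.5, 54.1]]
```

View pics/wrist1.png

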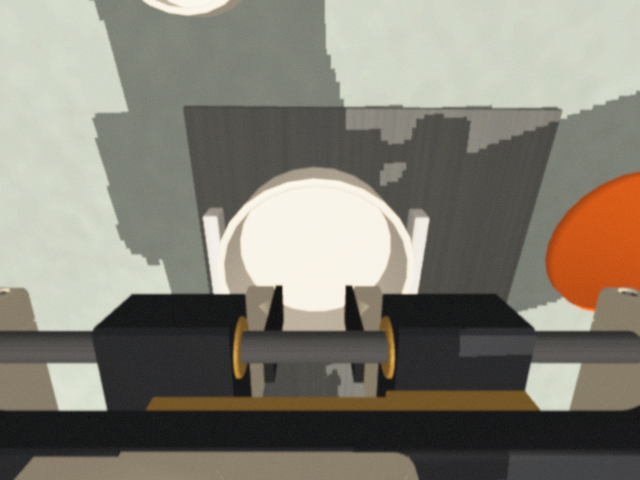

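```bash
python3 - <<'E'
from h import *
Pt=np.load('wc.npz')['Pt']
for vv in range(270,400,8): print(vv,[[int(round(a)) for a in Pt[vv,uu]] for uu in (190,262,290,352,368,440)])
E
```

```text
270 [[30, -2, -78], [20, 2, -31], [19, 3, -15], [20, 2, 22], [20, 2, 32], [25, 0, 76]]
278 [[31, -8, -79], [21, -4, -32], [21, -4, -15], [22, -4, 23], [21, -4, 32], [27, -6, 77]]
286 [[31, -13, -79], [-22, 11, -25], [22, -9, -15], [-20, 9, 18], [-23, 11, 25], [26, -11, 78]]
294 [[-89, 38, -34], [-32, 11, -24], [23, -15, -15], [-29, 10, 17], [-32, 11, 24], [-90, 39, 33]]
302 [[-94, 38, -32], [-40, 11, -23], [24, -21, -15], [-37, 10, 16], [-40, 11, 22], [-95, 39, 32]]
310 [[-99, 39, -31], [-42, 8, -22], [21, -25, -15], [-44, 9, 15], [-47, 11, 21], [-99, 38, 30]]
318 [[-103, 39, -29], [-54, 11, -21], [14, -27, -15], [-51, 10, 15], [-53, 11, 21], [-104, 39, 29]]
326 [[-106, 38, -28], [-60, 12, -20], [9, -29, -15], [-55, 8, 14], [-60, 11, 20], [-107, 39, 28]]
334 [[-109, 38, -28], [-99, 32, -13], [-99, 32, -7], [-99, 32, 9], [-99, 32, 13], [-109, 38, 27]]
342 [[-109, 36, -28], [-102, 31, -13], [-177, 80, -1], [-101, 31, 9], [-100, 30, 13], [-109, 36, 27]]
350 [[-109, 34, -28], [-103, 30, -13], [-102, 29, -6], [-104, 31, 8], [-101, 29, 13], [-108, 33, 28]]
358 [[-109, 32, -28], [-102, 27, -13], [-102, 27, -6], [-103, 28, 9], [-102, 27, 13], [-108, 32, 28]]
366 [[-107, 29, -29], [-66, -1, -19], [37, -77, -17], [-59, -7, 14], [-73, 4, 18], [-109, 30, 28]]
374 [[-109, 28, -29], [-68, -4, -19], [40, -86, -18], [-61, -9, 14], [-74, 1, 18], [-109, 28, 28]]
382 [[-109, 25, -29], [-68, -7, -19], [38, -92, -18], [40, -93, 27], [-74, -3, 18], [-109, 26, 28]]
390 [[-108, 23, -29], [-177, 80, -1], [40, -100, -18], [41, -101, 28], [-75, -4, 18], [-108, 23, 29]]
398 [[-110, 22, -29], [-112, 23, -12], [-111, 23, -6], [-111, 23, 8], [-111, 23, 12], [-110, 23, 28]]
```

Both cameras agree. With the reported pose, the wrist camera puts the ledge at z of about 1.5 and the rim at 38. But it shows the fingertips at tool x of about -20 mm, not +19, so the real tips are about 39 mm higher than the text implies, at z of about 49, and they passed over the dish without touching it. I'll go by the measured tip, back off, descend a further 40 mm and check before pushing.

servo_tool(
  commands=[
    {"dx": -0.0085, "dy": 0.05, "dz": 0, "ax": 0, "ay": 0, "az": 0, "gripper": 0.34},
    {"dx": -0.0075, "dy": 0.05, "dz": 0, "ax": 0, "ay": 0, "az": 0, "gripper": 0.34},
    {"dx": 0, "dy": 0, "dz": 0, "ax": 0, "ay": 0, "az": 0, "gripper": 0.34},
    {"dx": 0.015, "dy": 0.0023, "dz": 0, "ax": 0, "ay": 0, "az": 0, "gripper": 0.34},
    {"dx": 0.015, "dy": 0.0023, "dz": 0, "ax": 0, "ay": 0, "az": 0, "gripper": 0.34},
    {"dx": 0, "dy": 0, "dz": 0, "ax": 0, "ay": 0, "az": 0, "gripper": 0.34},
  ],
)

```text
time: 6.35
position: [618.6, -137.3, -1.0]
eef_rot: [-0.705, -0.04, 0.705, 0.067]
wrist_force: [-0.1, -0.2, 0.9]
finger_gap: 30.1
```

```bash
cat >> h.py <<'E'
def wristcloud():
    s,t,r=tool(); im,d=grab('wrist')
    c=calibration('wrist');f=240/np.tan(np.radians(c['vfov']/2));T=c['T_tool_cam']
    v,u=np.mgrid[0:480,0:640];P=np.stack([(u-c['cx'])/f*d,(v-c['cy'])/f*d,d],-1)
    Pt=P@T[:3,:3].T+T[:3,3]; Pw=r.apply(Pt.reshape(-1,3)).reshape(480,640,3)+t
    return im,Pt,Pw
E
python3 - <<'E'
from h import *
show((90,-285,-10))
im,d=grab('scene');cv2.imwrite('pics/scene5.png',cv2.resize(im[160:310,180:380],None,fx=3.5,fy=3.5))
W=cloud('scene',d);D=(W-[p[0],p[1],0])@R.from_euler('z',p[2]).as_matrix()
m=(np.abs(D[...,1]+287)<18)&(np.abs(D[...,0]-90)<40)&(D[...,2]>9)&(D[...,2]<60)
q=D[m];print(len(q));[print(q[(q[:,0]>a)&(q[:,0]<b)][:,2].min()) for a,b in((60,90),(90,125))]
E
```

```text
t 6.35 tcp [ 618.6 -137.3   -1. ] D [  89.5 -284.4   -1. ] F [-0.1 -0.2  0.9] gap 30.1
axes in D (cols x,y,z)
 [[-0.004  0.003 -1.   ]
 [ 0.15  -0.989 -0.004]
 [-0.989 -0.15   0.004]]
shift in tool mm [ 8.8  2.  -0.5]
236
12.845024118395486
19.59121486306799
```

View pics/scene5.png

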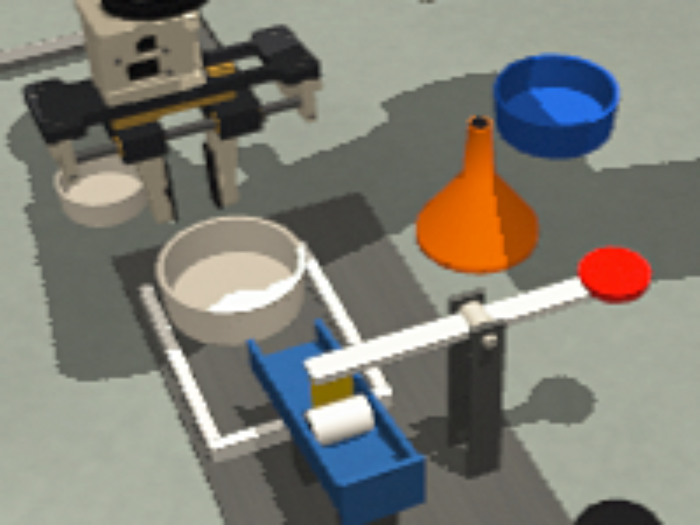

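Fingertips (165,215) and (222,205) are now about 18 mm up and behind the dish, as the corrected geometry predicts. Lower a little more and push.

servo_tool(
  commands=[
    {"dx": 0.007, "dy": 0.001, "dz": 0, "ax": 0, "ay": 0, "az": 0, "gripper": 0.34},
    {"dx": 0.0015, "dy": -0.01, "dz": 0, "ax": 0, "ay": 0, "az": 0, "gripper": 0.34},
    {"dx": 0.0015, "dy": -0.01, "dz": 0, "ax": 0, "ay": 0, "az": 0, "gripper": 0.34},
    {"dx": 0.0015, "dy": -0.01, "dz": 0, "ax": 0, "ay": 0, "az": 0, "gripper": 0.34},
    {"dx": 0.0008, "dy": -0.005, "dz": 0, "ax": 0, "ay": 0, "az": 0, "gripper": 0.34},
    {"dx": 0.0008, "dy": -0.005, "dz": 0, "ax": 0, "ay": 0, "az": 0, "gripper": 0.34},
    {"dx": 0.0008, "dy": -0.005, "dz": 0, "ax": 0, "ay": 0, "az": 0, "gripper": 0.34},
    {"dx": 0.0008, "dy": -0.005, "dz": 0, "ax": 0, "ay": 0, "az": 0, "gripper": 0.34},
  ],
)

```text
time: 7.4
position: [622.2, -87.8, -5.7]
eef_rot: [0.706, 0.039, -0.704, -0.067]
wrist_force: [-0.7, -3.0, 2.0]
finger_gap: 29.9
```

```bash
python3 - <<'E'
from h import *
show((90,-166.7,-8))
im,d=grab('scene');cv2.imwrite('pics/scene6.png',cv2.resize(im[160:310,180:380],None,fx=3.5,fy=3.5))
E
```

```text
t 7.4 tcp [622.2 -87.8  -5.7] D [  91.1 -234.8   -5.7] F [-0.7 -3.   2. ] gap 29.9
axes in D (cols x,y,z)
 [[ 0.     0.003 -1.   ]
 [ 0.149 -0.989 -0.003]
 [-0.989 -0.149 -0.   ]]
shift in tool mm [ 12.4 -67.    0.9]
```

View pics/scene6.png

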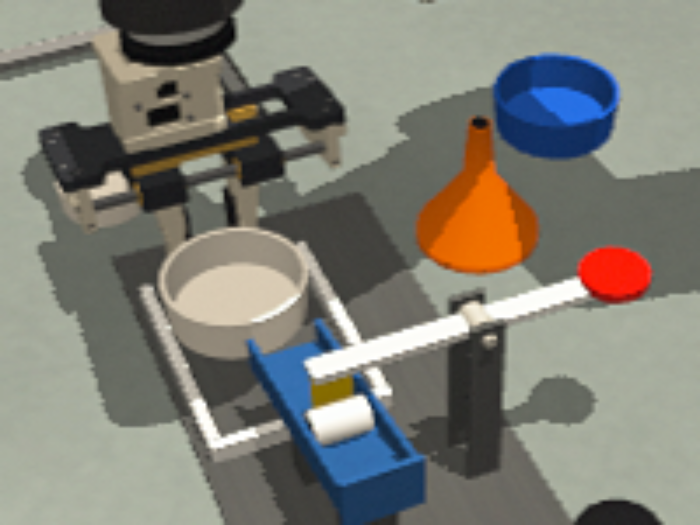

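The dish (235,290) now slides, at 3 N. About 68 mm to go.

servo_tool(
  commands=[
    {"dx": 0.0017, "dy": -0.008, "dz": 0, "ax": 0, "ay": 0, "az": 0, "gripper": 0.34},
    {"dx": 0.0015, "dy": -0.008, "dz": 0, "ax": 0, "ay": 0, "az": 0, "gripper": 0.34},
    {"dx": 0.0013, "dy": -0.008, "dz": 0, "ax": 0, "ay": 0, "az": 0, "gripper": 0.34},
    {"dx": 0.0013, "dy": -0.008, "dz": 0, "ax": 0, "ay": 0, "az": 0, "gripper": 0.34},
    {"dx": 0.0013, "dy": -0.008, "dz": 0, "ax": 0, "ay": 0, "az": 0, "gripper": 0.34},
    {"dx": 0.0013, "dy": -0.008, "dz": 0, "ax": 0, "ay": 0, "az": 0, "gripper": 0.34},
    {"dx": 0.0008, "dy": -0.005, "dz": 0, "ax": 0, "ay": 0, "az": 0, "gripper": 0.34},
    {"dx": 0.0006, "dy": -0.004, "dz": 0, "ax": 0, "ay": 0, "az": 0, "gripper": 0.34},
    {"dx": 0.0005, "dy": -0.003, "dz": 0, "ax": 0, "ay": 0, "az": 0, "gripper": 0.34},
  ],
)

```text
time: 8.57
position: [624.3, -26.7, -7.1]
eef_rot: [0.706, 0.039, -0.704, -0.067]
wrist_force: [-0.2, -3.3, 2.4]
finger_gap: 29.9
```

```bash
python3 - <<'E'
from h import *
show((90,-166.7,-8))
im,d=grab('scene');cv2.imwrite('pics/scene7.png',cv2.resize(im[160:310,180:380],None,fx=3.5,fy=3.5))
E
```

```text
t 8.57 tcp [624.3 -26.7  -7.1] D [  90.6 -173.7   -7.1] F [-0.2 -3.3  2.4] gap 29.9
axes in D (cols x,y,z)
 [[-0.001  0.003 -1.   ]
 [ 0.149 -0.989 -0.003]
 [-0.989 -0.149  0.   ]]
shift in tool mm [ 1.9 -6.8  0.6]
```

View pics/scene7.png

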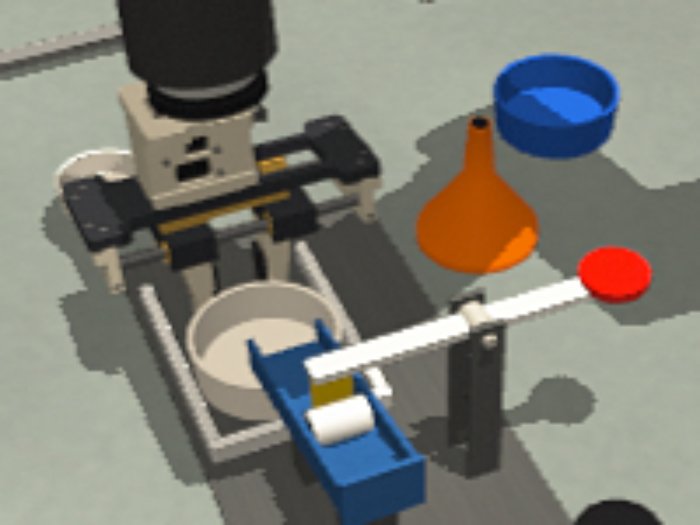

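The dish (265,345) is nearly under the mouth, with about 7 mm to go. Slow steps, watching the force.

servo_tool(
  commands=[
    {"dx": 0.0003, "dy": -0.002, "dz": 0, "ax": 0, "ay": 0, "az": 0, "gripper": 0.34},
    {"dx": 0.0003, "dy": -0.002, "dz": 0, "ax": 0, "ay": 0, "az": 0, "gripper": 0.34},
    {"dx": 0.0002, "dy": -0.001, "dz": 0, "ax": 0, "ay": 0, "az": 0, "gripper": 0.34},
  ],
)

```text
time: 9.0
position: [624.5, -21.8, -7.2]
eef_rot: [0.706, 0.039, -0.704, -0.067]
wrist_force: [-0.0, -2.7, 2.2]
finger_gap: 29.5
```

servo_tool(
  commands=[
    {"dx": 0.0001, "dy": -0.001, "dz": 0, "ax": 0, "ay": 0, "az": 0, "gripper": 0.34},
  ],
)

```text
time: 9.12
position: [624.6, -20.8, -7.2]
eef_rot: [0.706, 0.039, -0.704, -0.067]
wrist_force: [0.5, -2.9, 1.3]
finger_gap: 30.1
```

servo_tool(
  commands=[
    {"dx": 0.0001, "dy": -0.001, "dz": 0, "ax": 0, "ay": 0, "az": 0, "gripper": 0.34},
  ],
)

```text
time: 9.25
position: [624.6, -19.8, -7.1]
eef_rot: [0.706, 0.039, -0.704, -0.067]
wrist_force: [-1.5, -2.9, 1.3]
finger_gap: 30.1
```

servo_tool(
  commands=[
    {"dx": 0.0001, "dy": -0.001, "dz": 0, "ax": 0, "ay": 0, "az": 0, "gripper": 0.34},
  ],
)

```text
time: 9.38
position: [624.6, -18.7, -7.2]
eef_rot: [0.706, 0.039, -0.704, -0.067]
wrist_force: [0.6, -1.9, -0.1]
finger_gap: 30.0
```

servo_tool(
  commands=[
    {"dx": 0.0001, "dy": -0.001, "dz": 0, "ax": 0, "ay": 0, "az": 0, "gripper": 0.34},
  ],
)

```text
time: 9.5
position: [624.6, -18.0, -7.1]
eef_rot: [0.706, 0.039, -0.704, -0.067]
wrist_force: [-0.7, -6.5, 1.0]
finger_gap: 29.4
```

servo_tool(
  commands=[
    {"dx": 0.0001, "dy": -0.0006, "dz": 0, "ax": 0, "ay": 0, "az": 0, "gripper": 0.34},
  ],
)

```text
time: 9.62
position: [624.6, -17.8, -7.1]
eef_rot: [0.706, 0.039, -0.704, -0.066]
wrist_force: [0.3, -7.7, 0.7]
finger_gap: 29.9
```

```bash
python3 - <<'E'
from h import *
show()
im,d=grab('scene');cv2.imwrite('pics/scene8.png',cv2.resize(im[190:310,190:330],None,fx=5,fy=5,interpolation=cv2.INTER_CUBIC))
E
```

```text
t 9.62 tcp [624.6 -17.8  -7.1] D [  90.5 -164.8   -7.1] F [ 0.3 -7.7  0.7] gap 29.9
axes in D (cols x,y,z)
 [[-0.001  0.003 -1.   ]
 [ 0.149 -0.989 -0.003]
 [-0.989 -0.149  0.   ]]
```

View pics/scene8.png

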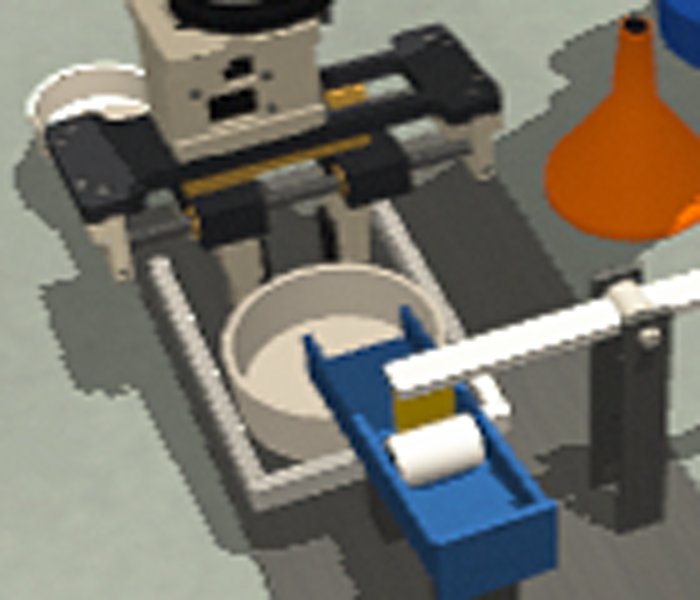

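The dish (335,365 in the crop) sits level against the stop bar, and the force rose to 7.7 N on contact. Back off, lift and close the fingers.

servo_tool(
  commands=[
    {"dx": -0.0015, "dy": 0.01, "dz": 0, "ax": 0, "ay": 0, "az": 0, "gripper": 0.34},
    {"dx": -0.004, "dy": 0.025, "dz": 0, "ax": 0, "ay": 0, "az": 0, "gripper": 0.34},
    {"dx": -0.04, "dy": 0, "dz": 0, "ax": 0, "ay": 0, "az": 0, "gripper": 0.34},
    {"dx": -0.05, "dy": 0, "dz": 0, "ax": 0, "ay": 0, "az": 0, "gripper": 0},
    {"dx": -0.05, "dy": 0, "dz": 0, "ax": 0, "ay": 0, "az": 0, "gripper": 0},
    {"dx": -0.05, "dy": 0, "dz": 0, "ax": 0, "ay": 0, "az": 0.15, "gripper": 0},
    {"dx": 0, "dy": 0, "dz": 0, "ax": 0, "ay": 0, "az": 0, "gripper": 0},
  ],
)

```text
time: 10.55
position: [624.5, -80.1, 185.9]
eef_rot: [0.71, -0.013, -0.704, -0.012]
wrist_force: [-0.5, 0.3, -1.1]
finger_gap: 1.4
```

```bash
python3 - <<'E'
from h import *
show((-90,0,180))
im,Pt,Pw=wristcloud();cv2.imwrite('pics/wrist2.png',im)
im,d=grab('scene');cv2.imwrite('pics/scene9.png',cv2.resize(im[190:310,190:330],None,fx=5,fy=5,interpolation=cv2.INTER_CUBIC))
E
```

```text
t 10.55 tcp [624.5 -80.1 185.9] D [  93.  -227.   185.9] F [-0.5  0.3 -1.1] gap 1.4
axes in D (cols x,y,z)
 [[ 0.008  0.006 -1.   ]
 [-0.001 -1.    -0.006]
 [-1.     0.001 -0.008]]
shift in tool mm [   4.2 -228.   181.8]
```

View pics/scene9.png

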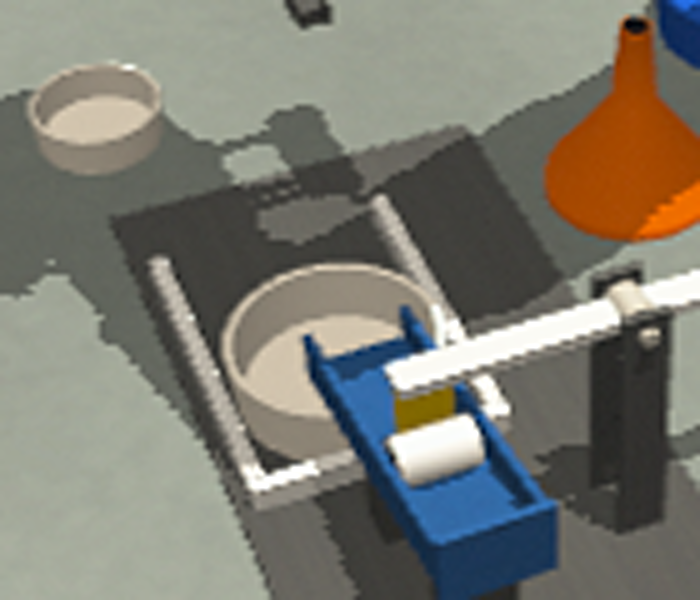

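The dish sits level and home. Next to above the pad, aiming 12 mm outboard of its centre so the inner finger edge bears near the pad's centre as it tilts.

servo_tool(
  commands=[
    {"dx": 0, "dy": -0.038, "dz": 0.032, "ax": 0, "ay": 0, "az": 0, "gripper": 0},
    {"dx": 0, "dy": -0.038, "dz": 0.032, "ax": 0, "ay": 0, "az": 0, "gripper": 0},
    {"dx": 0, "dy": -0.038, "dz": 0.032, "ax": 0, "ay": 0, "az": 0, "gripper": 0},
    {"dx": 0, "dy": -0.038, "dz": 0.032, "ax": 0, "ay": 0, "az": 0, "gripper": 0},
    {"dx": 0, "dy": -0.038, "dz": 0.032, "ax": 0, "ay": 0, "az": 0, "gripper": 0},
    {"dx": 0, "dy": -0.038, "dz": 0.034, "ax": 0, "ay": 0, "az": 0, "gripper": 0},
    {"dx": 0.02, "dy": 0, "dz": 0, "ax": 0, "ay": 0, "az": 0, "gripper": 0},
    {"dx": 0.02, "dy": 0, "dz": 0, "ax": 0, "ay": 0, "az": 0, "gripper": 0},
    {"dx": 0, "dy": 0, "dz": 0, "ax": 0, "ay": 0, "az": 0, "gripper": 0},
  ],
)

```text
time: 11.78
position: [435.8, 153.3, 139.0]
eef_rot: [-0.705, 0.015, 0.708, 0.013]
wrist_force: [0.0, -0.8, 0.8]
finger_gap: 0.1
```

```bash
python3 - <<'E'
from h import *
show((-102,0,110))
a=np.linspace(0,2*np.pi,72)
im,d=grab('top')
c=cv2.resize(im[120:260,230:410],None,fx=4,fy=4,interpolation=cv2.INTER_CUBIC)
h=DT((90,-115,38)); 
for q in proj('top',np.c_[h[0]+50*np.cos(a),h[1]+50*np.sin(a),0*a+38]): cv2.circle(c,tuple(int(x) for x in (q-[230,120]+.5)*4),1,(255,0,255),-1)
cv2.imwrite('pics/top3.png',c)
im,d=grab('scene');W=cloud('scene',d)
c=cv2.resize(im[170:310,210:390],None,fx=4,fy=4,interpolation=cv2.INTER_CUBIC)
for q in proj('scene',np.c_[h[0]+50*np.cos(a),h[1]+50*np.sin(a),0*a+38]): cv2.circle(c,tuple(int(x) for x in (q-[210,170]+.5)*4),1,(255,0,255),-1)
cv2.imwrite('pics/scene10.png',c)
D=(W-[p[0],p[1],0])@R.from_euler('z',p[2]).as_matrix()
m=(np.abs(D[...,1])<20)&(np.abs(D[...,0]+100)<35)&(D[...,2]>145)&(D[...,2]<190)
q=D[m];print(len(q),q.min(0),q[np.argsort(q[:,2])[:5]].round(1))
E
```

```text
t 11.78 tcp [435.8 153.3 139. ] D [-105.3   -1.7  139. ] F [ 0.  -0.8  0.8] gap 0.1
axes in D (cols x,y,z)
 [[-0.004  0.002 -1.   ]
 [-0.003 -1.    -0.002]
 [-1.     0.003  0.004]]
shift in tool mm [29.  -1.8 -3.4]
218 [-121.17235838  -12.08563493  156.75061639] [[-106.     7.5  156.8]
 [-100.6    8.7  156.9]
 [ -89.7   -5.2  157.8]
 [-106.9    9.8  158.2]
 [ -95.6    9.1  158.8]]
```

View pics/top3.png

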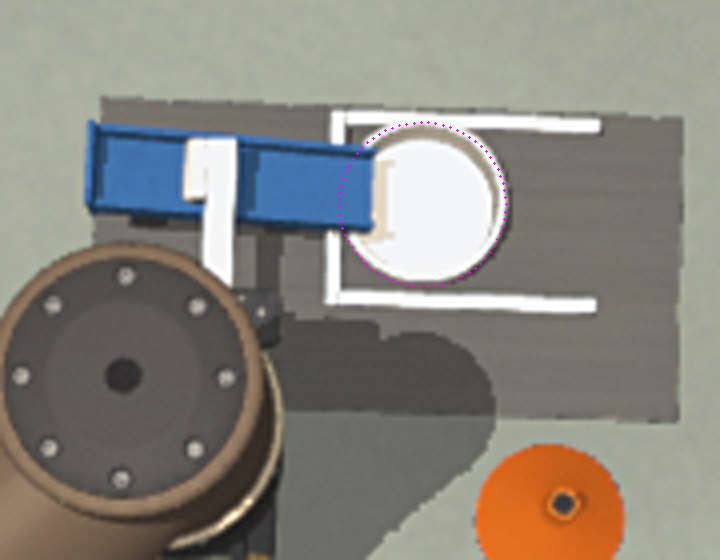

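View pics/scene10.png

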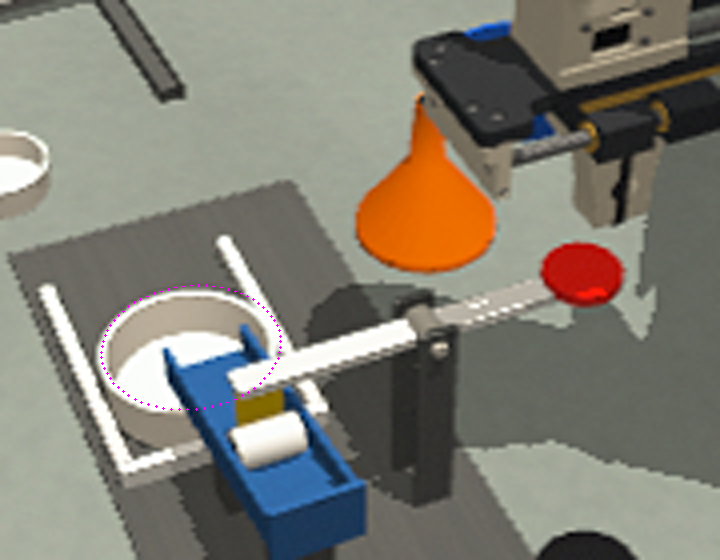

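Both overlays put the dish rim within about 1 mm of the home circle: top centred at (423,204), scene at (190,347). The fingertips (605,220) stand above the pad (581,273), at z of about 158. Press.

servo_tool(
  commands=[
    {"dx": 0.015, "dy": -0.001, "dz": -0.004, "ax": 0, "ay": 0, "az": 0, "gripper": 0},
    {"dx": 0.01, "dy": 0, "dz": 0, "ax": 0, "ay": 0, "az": 0, "gripper": 0},
    {"dx": 0.005, "dy": 0, "dz": 0, "ax": 0, "ay": 0, "az": 0, "gripper": 0},
    {"dx": 0.005, "dy": 0, "dz": 0, "ax": 0, "ay": 0, "az": 0, "gripper": 0},
  ],
)

```text
time: 12.38
position: [440.8, 154.8, 105.8]
eef_rot: [-0.707, 0.014, 0.707, 0.014]
wrist_force: [-3.3, -1.6, 4.9]
finger_gap: 0.0
```

servo_tool(
  commands=[
    {"dx": 0.006, "dy": 0, "dz": 0, "ax": 0, "ay": 0, "az": 0, "gripper": 0},
    {"dx": 0.006, "dy": 0, "dz": 0, "ax": 0, "ay": 0, "az": 0, "gripper": 0},
    {"dx": 0.005, "dy": 0, "dz": 0, "ax": 0, "ay": 0, "az": 0, "gripper": 0},
    {"dx": 0.003, "dy": 0, "dz": 0, "ax": 0, "ay": 0, "az": 0, "gripper": 0},
  ],
)

```text
time: 12.88
position: [442.2, 155.3, 86.2]
eef_rot: [0.707, -0.014, -0.706, -0.014]
wrist_force: [0.4, -3.3, 7.0]
finger_gap: 0.5
```

```bash
python3 - <<'E'
from h import *
show()
im,d=grab('scene')
cv2.imwrite('pics/scene11.png',cv2.resize(im[170:310,210:390],None,fx=4,fy=4,interpolation=cv2.INTER_CUBIC))
E
```

```text
t 12.88 tcp [442.2 155.3  86.2] D [-99.1   0.5  86.2] F [ 0.4 -3.3  7. ] gap 0.5
axes in D (cols x,y,z)
 [[ 0.001  0.003 -1.   ]
 [ 0.    -1.    -0.003]
 [-1.    -0.    -0.001]]
```

View pics/scene11.png

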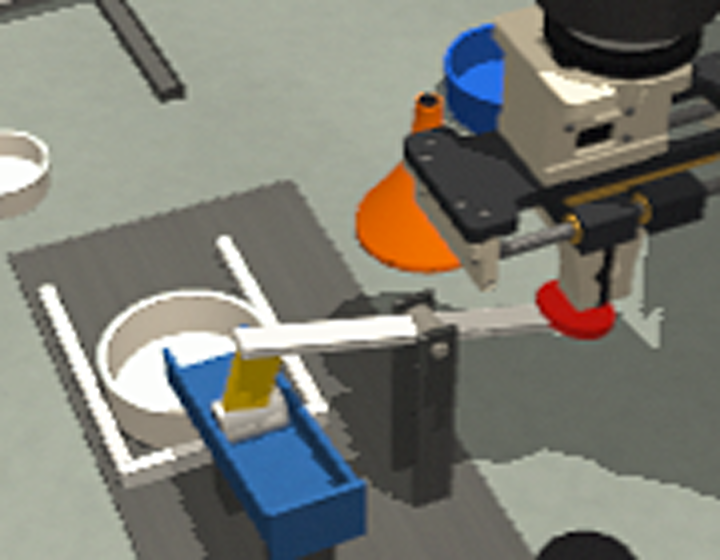

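The gate (250,380) is up and the socket (245,415) is passing under it. Press 2 mm more and hold.

servo_tool(
  commands=[
    {"dx": 0.002, "dy": 0, "dz": 0, "ax": 0, "ay": 0, "az": 0, "gripper": 0},
    {"dx": 0, "dy": 0, "dz": 0, "ax": 0, "ay": 0, "az": 0, "gripper": 0},
    {"dx": 0, "dy": 0, "dz": 0, "ax": 0, "ay": 0, "az": 0, "gripper": 0},
    {"dx": 0, "dy": 0, "dz": 0, "ax": 0, "ay": 0, "az": 0, "gripper": 0},
    {"dx": 0, "dy": 0, "dz": 0, "ax": 0, "ay": 0, "az": 0, "gripper": 0},
    {"dx": 0, "dy": 0, "dz": 0, "ax": 0, "ay": 0, "az": 0, "gripper": 0},
    {"dx": 0, "dy": 0, "dz": 0, "ax": 0, "ay": 0, "az": 0, "gripper": 0},
    {"dx": 0, "dy": 0, "dz": 0, "ax": 0, "ay": 0, "az": 0, "gripper": 0},
  ],
)

```text
time: 13.92
position: [442.3, 155.5, 84.6]
eef_rot: [0.708, -0.013, -0.706, -0.014]
wrist_force: [0.9, -3.5, 5.7]
finger_gap: 0.6
```

```bash
python3 - <<'E'
from h import *
show()
im,d=grab('scene')
cv2.imwrite('pics/scene12.png',cv2.resize(im[170:310,210:390],None,fx=4,fy=4,interpolation=cv2.INTER_CUBIC))
E
```

```text
t 13.93 tcp [442.3 155.5  84.6] D [-98.9   0.8  84.6] F [ 0.9 -3.5  5.7] gap 0.6
axes in D (cols x,y,z)
 [[ 0.002  0.003 -1.   ]
 [ 0.001 -1.    -0.003]
 [-1.    -0.001 -0.002]]
```

View pics/scene12.png

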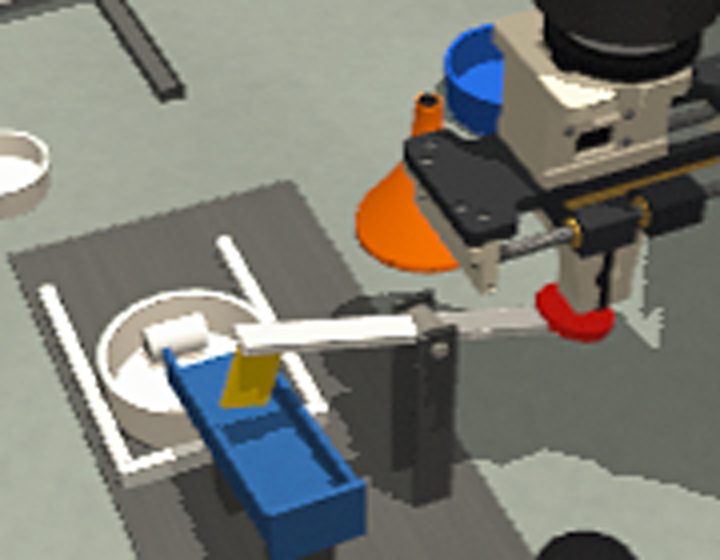

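The socket (177,335) is in the dish. Release the pad smoothly.

servo_tool(
  commands=[
    {"dx": -0.01, "dy": 0, "dz": 0, "ax": 0, "ay": 0, "az": 0, "gripper": 0},
    {"dx": -0.01, "dy": 0, "dz": 0, "ax": 0, "ay": 0, "az": 0, "gripper": 0},
    {"dx": -0.01, "dy": 0, "dz": 0, "ax": 0, "ay": 0, "az": 0, "gripper": 0},
    {"dx": -0.015, "dy": 0, "dz": 0, "ax": 0, "ay": 0, "az": 0, "gripper": 0},
    {"dx": -0.03, "dy": 0, "dz": 0, "ax": 0, "ay": 0, "az": 0, "gripper": 0},
    {"dx": -0.04, "dy": 0, "dz": 0, "ax": 0, "ay": 0, "az": 0, "gripper": 0},
    {"dx": -0.02, "dy": -0.05, "dz": 0, "ax": 0, "ay": 0, "az": 0, "gripper": 0},
    {"dx": 0, "dy": -0.05, "dz": 0, "ax": 0, "ay": 0, "az": 0, "gripper": 0},
    {"dx": 0, "dy": 0, "dz": 0, "ax": 0, "ay": 0, "az": 0, "gripper": 0},
    {"dx": 0, "dy": 0, "dz": 0, "ax": 0, "ay": 0, "az": 0, "gripper": 0},
    {"dx": 0, "dy": 0, "dz": 0, "ax": 0, "ay": 0, "az": 0, "gripper": 0},
    {"dx": 0, "dy": 0, "dz": 0, "ax": 0, "ay": 0, "az": 0, "gripper": 0},
  ],
)

```text
time: 15.48
position: [445.4, 254.5, 219.3]
eef_rot: [0.707, -0.014, -0.707, -0.014]
wrist_force: [0.3, 0.8, -0.3]
finger_gap: 0.6
```

```bash
python3 - <<'E'
from h import *
show()
a=np.linspace(0,2*np.pi,72);h=DT((90,-115,38))
im,d=grab('scene');W=cloud('scene',d)
cv2.imwrite('pics/scene13.png',cv2.resize(im[130:310,200:440],None,fx=3.3,fy=3.3,interpolation=cv2.INTER_CUBIC))
im,d=grab('top')
for q in proj('top',np.c_[h[0]+50*np.cos(a),h[1]+50*np.sin(a),0*a+38])[::3]: im[int(round(q[1])),int(round(q[0]))]=(255,0,255)
cv2.imwrite('pics/top4.png',cv2.resize(im[100:360,100:560],None,fx=1.7,fy=1.7,interpolation=cv2.INTER_CUBIC))
D=(W-[p[0],p[1],0])@R.from_euler('z',p[2]).as_matrix()
hsv=cv2.cvtColor(load('scene')[0],cv2.COLOR_BGR2HSV)
m=((hsv[...,0]<6)|(hsv[...,0]>174))&(hsv[...,1]>200)&(np.hypot(D[...,0]+90,D[...,1])<40)
print('pad',m.sum(),np.median(D[m],0).round(1))
E
```

```text
t 15.47 tcp [445.4 254.5 219.3] D [-100.    99.8  219.3] F [ 0.3  0.8 -0.3] gap 0.6
axes in D (cols x,y,z)
 [[ 0.     0.002 -1.   ]
 [ 0.    -1.    -0.002]
 [-1.    -0.    -0.   ]]
pad 237 [-86.7   5.5 126.9]
```

View pics/scene13.png

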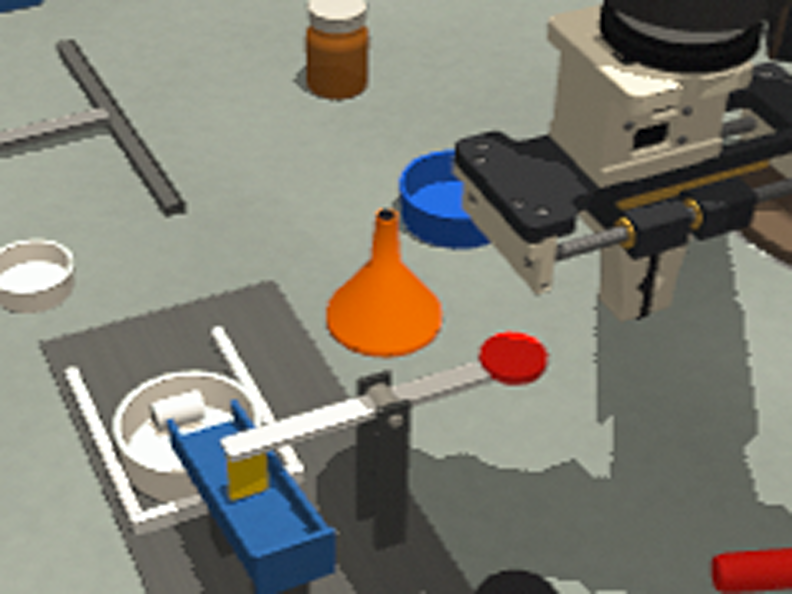

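View pics/top4.png

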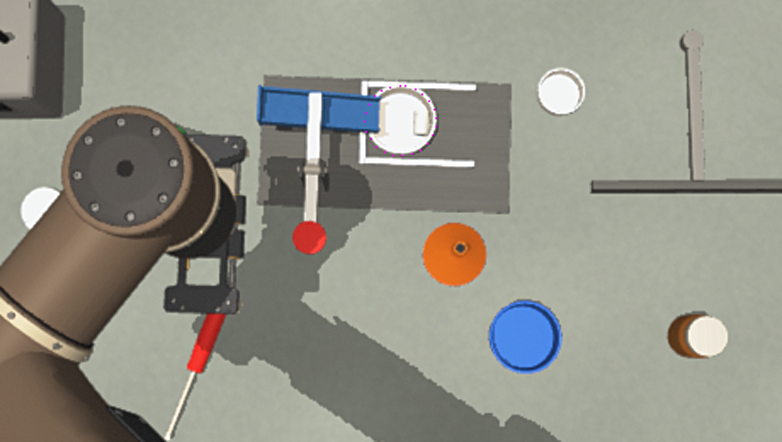

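The pad (513,357) is back up at z of about 127, the gate (248,475) is down, the socket lies in the dish, and the other things are unmoved. One close check that the dish stayed home after the socket landed.

```bash
python3 - <<'E'
from h import *
im,d=load('top')
a=np.linspace(0,2*np.pi,72);h=DT((90,-115,38))
c=cv2.resize(im[140:210,300:390],None,fx=8,fy=8,interpolation=cv2.INTER_CUBIC)
for q in proj('top',np.c_[h[0]+50*np.cos(a),h[1]+50*np.sin(a),0*a+38]): cv2.circle(c,tuple(int(x) for x in (q-[300,140]+.5)*8),1,(255,0,255),-1)
cv2.imwrite('pics/top5.png',c)
E
```

```text
(no output)
```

View pics/top5.png

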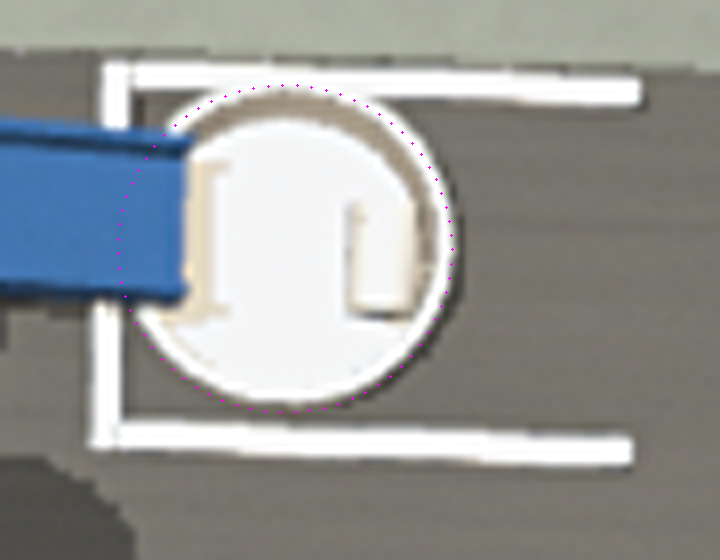

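The rim lies on the home ring, but I'll compare its right edge with the picture taken before the press to rule out a small kick-back.

```bash
python3 - <<'E'
from h import *
A=cv2.imread('pics/top3.png').astype(float)
im,d=load('top');B=cv2.resize(im[120:260,230:410],None,fx=4,fy=4,interpolation=cv2.INTER_CUBIC).astype(float)
def edge(I,r,c0,c1,th=160):
    g=I[r,c0:c1,1]; k=np.nonzero((g[:-1]>=th)&(g[1:]<th))[0]
    return c0+k[-1]+(g[k[-1]]-th)/(g[k[-1]]-g[k[-1]+1]) if len(k) else np.nan
for r in range(170,245,7): print(r,round(edge(A,r,490,530),1),round(edge(B,r,490,530),1))
# rail end as reference
for r in(124,126,305): print('rail',round(edge(A,r,585,615),1),round(edge(B,r,585,615),1))
# plane fit: dish rim z near/far from stop in the scene view
im,d=load('scene');W=cloud('scene',d);D=(W-[p[0],p[1],0])@R.from_euler('z',p[2]).as_matrix()
rr=np.hypot(D[...,0]-90,D[...,1]+115)
m=(rr>44)&(rr<53)&(D[...,2]>31)&(D[...,2]<45)
q=D[m];y=q[:,1]
for lo,hi in((-166,-145),(-145,-115),(-115,-90)):
    k=(y>lo)&(y<hi);print(lo,k.sum(),np.percentile(q[k][:,2],90).round(1) if k.sum() else '')
E
```

```text
170 500.9 500.9
177 503.0 503.1
184 504.8 504.9
191 505.2 505.9
198 506.6 506.6
205 505.2 507.1
212 503.3 505.2
219 502.3 504.2
226 501.0 502.6
233 498.2 499.8
240 495.9 495.9
rail 600.4 600.4
rail 600.1 600.2
rail 596.3 596.4
-166 71 37.2
-145 43 37.9
-115 36 37.9
```

The rim edge matches at the rows clear of the overlay dots (500.9/500.9, 503.0/503.1, 506.6/506.6, 495.9/495.9). The rows that differ, by up to 1.9 px of the 4x crop or about 1 mm, are where the dots overlie the rim. The rim is also level at z of 37–38, so the dish has not moved. Handing in.

```bash
python3 -c "
from h import *
print(ctrl.hand_in()); print(ctrl.state()['time'])"
```

```text
the job is handed in; nothing more can be done
None
the job is handed in; nothing more can be done
```

I pushed the larger white dish home with the fingertips, pressed the red pad until the socket rolled into the dish, then let the pad up. I handed in shortly after 15.5 s with the robot touching nothing.

**Last checks**
- **Dish:** the push force rose to about 7.7 N at the stop. The rim then lay within about 1 mm of the home circle in both views, and it was level.
- **After the socket landed:** the dish's rim edge was where it had been before the press. Some rows differed by up to about 1 mm. I put this down to the overlay dots drawn on the earlier picture, but did not check it separately.
- **Socket, pad and gate:** the socket lies in the dish, the pad is back at about 127 mm and the gate looks shut.
- **Other things:** I saw none of the bystanders or look-alikes move, though the arm hid the jug, the can and part of the screwdriver in the last pictures.

**What disagreed:** both cameras showed the fingertips about 20 mm behind the reported TCP, not 19 mm ahead of it. My first push therefore passed over the dish without touching it. I backed off and repeated it 40 mm lower.

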